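Set the sliding jaw of a frame clamp to the pencil line and hold its cam lever shut

TASK

Set up the frame-gluing clamp for the next picture frame: turn the V block on its sliding jaw so that its notch looks squarely along the rail at the notch of the fixed jaw, and slide the jaw along until its leading edge (the edge towards the fixed jaw) is at the pencil line on the strip of masking tape. Then squeeze the cam lever fully shut between your fingers, one on its knob and the other on the thumb post beside it, without letting the jaw wander off the line while the lever closes. Finish still holding the jaw there with the lever squeezed shut, because it springs open when let go and I have yet to run in its lock screw; leave the other things on the bench where they are.

Things in the scene. Friction and masses are not known exactly. Their poses are not given: they have to be found in the camera images.
- rail: the clamp, fixed to the bench: plywood foot 105 x 500 x 18 mm with a dark steel rail 30 mm wide on it, rail top 40 mm above the bench. Origin on the bench, under the middle of the rail. +y runs along the rail to the fixed jaw (wooden block with a V notch, y = 196 to 245 mm, 93 mm high); +x square off the rail, away from the robot. The foot spans x = -55 to 50 mm
- mark: pencil line square across the rail on a strip of masking tape 26 mm wide, stuck on the rail's top and front; origin on the line, on the rail's top and centre line, axes parallel to the rail's
- jaw (a joint): place of the sliding jaw's leading edge along the rail, m: y of jaw_edge in the rail's frame; grows towards the fixed jaw, travel -0.185 to 0.10. The jaw is a grey plate, 82 mm across and 72 mm along the rail, top 53 mm above the bench; it slides with about 1.2 N of friction and stays where left while the lever is open
- jaw_edge (a point): middle of the jaw plate's leading edge (towards the fixed jaw), on the rail's centre line at the plate's underside, 41 mm above the bench. 'Behind it' below means in the rail's -y direction
- v_block (a joint): turn of the V block on the jaw about its upright axis, rad: 0 = its notch faces the fixed jaw squarely, positive = anticlockwise seen from above (at 1.57 it looks to the robot's side of the rail). Stops at -0.5 and 1.6; stays where left (friction about 0.05 N m)
- v_top (a point): centre of the V block's top, on its turning axis: 36 mm behind the leading edge, at x = 8 mm in the rail's frame, 93 mm above the bench. Wooden block 40 x 40 mm, 36 mm high, on a 4 mm steel disc of 48 mm diameter that lies on the jaw plate; the notch (16 mm deep, 32 mm wide) is in one side. Grip it across the two flat sides beside the notch (40 mm)
- v_notch (a point): middle of the notch's mouth at the block's top: 20 mm from v_top in the direction the notch faces
- cam_lever (a joint): angle of the cam lever, rad: 0 = shut (at its stop, arm square to the rail), 0.65 = fully open, where its spring keeps it. Opens anticlockwise seen from above: the knob swings away from the thumb post, to the rail's -y. Shutting it takes about 4 N at the knob at first, up to about 12 N at the end, where the cam bites on the rail and locks the jaw; springs open when let go
- lever_knob: upright round black knob at the end of the cam lever, 14 mm across, 34 to 70 mm above the bench; origin on its axis, 56 mm above the bench. Axis 60 mm from the lever's pin; the pin is at x = -33.8 mm in the rail's frame, 36 mm behind the leading edge. Lever shut: knob at x = -93.8 mm, 36 mm behind the edge; fully open: x = -81.6 mm, 72.3 mm behind it
- thumb_post: grey upright post on an arm of the jaw: 22 mm in the rail's x, 10 mm along the rail, 34 to 72 mm above the bench; origin at its middle in plan (x = -95 mm in the rail's frame, 20 mm behind the leading edge), 55 mm above the bench. From its face towards the fixed jaw to the knob's far side: 64 mm lever open, 28 mm shut. Both stand in front of the foot, free on either side
- masking_tape: bystander: roll of masking tape lying flat, 106 mm across, 24 high; origin at the centre of its underside
- wax_tin: bystander: flat round tin, 93 mm across, 37 high; origin at the centre of its underside
- moulding_a: bystander: mitred length of pale frame moulding, 22x190x15 mm, lying behind the clamp; origin at the centre of its underside
- moulding_b: bystander: the second mitred length of moulding, the same size, behind the first; origin as for the first

How it is judged:
At the end, for the whole second after the job is handed in: V notch within 0.12 rad of facing the fixed jaw; jaw's leading edge within 4 mm of the pencil line; cam lever within 0.08 rad of shut; the fingers press on both the lever knob and the thumb post with more than 3 N each, to the end of the second after the program (value of joint v_block between -0.12 and 0.12 rad and not (y of jaw_edge in the frame of mark above 0.004 m or y of jaw_edge in the frame of mark below -0.004 m) and value of joint cam_lever below 0.08 rad and contact force between the fingers and lever_knob above 3 N and contact force between the fingers and thumb_post above 3 N); the arm keeps its last pose, push and grip.
It fails at once if the cam lever is more than about half closed while the jaw's leading edge is more than 12 mm from the pencil line (value of joint cam_lever below 0.3 rad and (y of jaw_edge in the frame of mark above 0.012 m or y of jaw_edge in the frame of mark below -0.012 m)).
It fails at once if masking tape is pushed more than 30 mm (distance of masking_tape from where it was at the start of the episode above 0.03 m).
It fails at once if wax tin is pushed more than 30 mm (distance of wax_tin from where it was at the start of the episode above 0.03 m).
It fails at once if moulding a is pushed more than 30 mm (distance of moulding_a from where it was at the start of the episode above 0.03 m).
It fails at once if moulding b is pushed more than 30 mm (distance of moulding_b from where it was at the start of the episode above 0.03 m).
It also fails if it takes over 54 s, if anything falls off the work surface, if the arm or the gripper's body presses on something with over 40 N, if the wrist force passes 120 N, or if a joint passes its speed limit or range.

ROBOT

A 7-joint arm with a two-finger parallel gripper is mounted at the origin on a cart in front of the work surface, level with it; the furniture and walls round the work are solid. World frame = base frame: x ahead of the robot, y to its left, z up, the work surface at z = 0. Lengths are in m, angles in rad, forces in N, time in s.
With the tool pointing down it reaches from about 0.35 to 0.9 m from the base axis. Payload 19.9 kg.
Tool frame: the origin (TCP) lies at the very end of the fingers, on their centre line; the grasp point (between the pads) lies 19 mm behind it; z points along the fingers, y is the line along which they close (so a half turn about z gives the same grasp; the last joint's range is limited). The gripper opens to 85 mm and grips with 20 to 120 N. Pads are 22 mm wide; open, the fingers measure 114 mm over their backs; the gripper's body (76 mm by 85 mm) begins 54 mm behind the grasp point. The pads swing forward as they close: fully open they stand 13 mm farther back than shut.
Start: joints at [1.232, 0.417, -0.01, 1.614, 0.005, 1.111, -0.053], TCP at [0.183, -0.598, 0.231] pointing down, gripper open.
Joint ranges: [-2.81, 2.81], [-0.39, 2.02], [-1.27, 1.25], [0.06, 2.57], [-1.19, 4.33], [0.19, 2], [-2.82, 2.82]. Speed limits (rad/s): [1.89, 1.89, 2.39, 2.39, 3.01, 3.01, 3.01].

INTERFACE

Orientations are given as [roll, pitch, yaw] about the fixed x, y, z axes, in that order (R = Rz(yaw) Ry(pitch) Rx(roll)).
In Python, from bench import robot gives the robot as it stands.
- The arm moves only by the shell command python3 -m inch 'ROWS' [OPENING] [FORCE]. ROWS is JSON, a list of rows, each a list of 4 numbers: the shift along the tool's x, y, z in cm, then the turn about the tool's z in rad. In form: [[x, y, z, turn], ...]. A call has 1 to 5 rows; each row is the pose to reach, as a shift and turn from the pose commanded when the call began, along the tool's axes at that moment; what a row does not reach only later rows make up. A row lasts 1/8 s, in which the tool goes at most 62.5 mm and 10.7 degrees, less where a joint would pass 70% of its speed; a pose out of reach is approached as far as the arm can. A call with a gripper value outside its range is refused whole. OPENING is the opening, from 0 (shut) to 1 (fully open), set as the call begins (- or left out, the last holds). The fingers move at their own pace and stop on an object; FORCE is the grip in N (left out, the last holds). Time passes only in rows, so rows that repeat a pose let the fingers close. It gives the time, the measured TCP pose, the force, the opening and the grip force at its end, in the units of the state.
- robot.read_state(): the state, without advancing time (a new reading comes with each control period).
- robot.capture(name): name is "scene" or "top"; returns the picture (480x640x3 uint8, red, green, blue); there is no depth.
- robot.calibration(name): a dict with "fx", "fy", "cx", "cy" (pixels), "k1" (the pictures are not rectified: a ray, as slopes to the right and down, at radius r is drawn at 1 + k1 r^2 times it, then the intrinsics apply), "world_from_camera" (4x4, takes a point from camera to world coordinates). Camera axes: x right, y up, looking along -z (the intrinsics and any distortion apply to the point x, -y, -z); pixel columns grow to the right and rows downward; lengths in m; the calibration is good to about 2 mm. A picture is of the moment at which its call begins. calibration takes no time and is no camera call.
- robot.finish_job(): hands the job in; it is judged then, once.
The state is a dict: "time": time; "q": joint angles; "dq": joint speeds; "effort": joint torques, N m; "position": TCP position; "eef_rot": TCP orientation; "contact_force": force on the tool from outside, world axes, zero at the start; "moment": the same for the moment, N m; "gripper_width": finger opening in m; "grip_force": force on a finger pad.
Only numpy, scipy, OpenCV 4.12 (cv2) and the standard library are available. Lean on these libraries where they do the work, as an engineer would, in place of code of your own. Each camera call takes 0.05 s, during which the arm holds its last target. There are 200 camera calls.

## Working session

There is one attempt and no reset: what is moved stays moved. The work goes in short steps, Python scripts to look and compute and a shell command to move; the robot and the scene stay as the last step left them, time stands still between calls to the robot, and variables do not carry over. Pictures are saved under pics/ and viewed, at most 10 in all, crops included, and the job is handed in when it is done.

```bash
mkdir -p pics; ls
python3 - <<'E'
from bench import robot
import cv2
for n in ("top","scene"):
    cv2.imwrite(f"pics/{n}0.png",robot.capture(n)[:,:,::-1]); c=robot.calibration(n); print(c)
s=robot.read_state(); print(s)
E
```

```text
pics
{'fx': 537.3527543281986, 'fy': 537.3527543281986, 'cx': 317.2207456110138, 'cy': 248.2879599797121, 'k1': -0.012591806300712792, 'world_from_camera': array([[ 1.83817918e-04,  9.81954891e-01, -1.89115199e-01,
         3.61315745e-01],
       [-9.99947814e-01, -1.75121339e-03, -1.00648752e-02,
        -1.96136877e-02],
       [-1.02144345e-02,  1.89107180e-01,  9.81903325e-01,
         1.45800861e+00],
       [ 0.00000000e+00,  0.00000000e+00,  0.00000000e+00,
         1.00000000e+00]])}
{'fx': 528.1515192039416, 'fy': 528.1515192039416, 'cx': 327.0868253075287, 'cy': 239.6137027376675, 'k1': -0.07302995039224608, 'world_from_camera': array([[-0.56560539,  0.59310957, -0.5729848 , -0.13495268],
       [-0.82442379, -0.42384365,  0.37507595,  0.48372168],
       [-0.02039484,  0.68452728,  0.7287019 ,  1.05669407],
       [ 0.        ,  0.        ,  0.        ,  1.        ]])}
{'time': 0.1, 'q': array([ 1.23247649,  0.41791358, -0.01030708,  1.61410297,  0.004726  ,
        1.11071195, -0.05300752]), 'dq': array([-3.58155729e-04, -1.96635276e-03, -1.57480087e-03,  4.47780518e-05,
       -5.12540158e-04,  2.99409495e-05,  4.47754456e-04]), 'effort': array([ 1.21517438e-03, -8.65820503e+01,  6.80172332e-01, -4.35637271e+01,
        1.91437500e-02,  4.86197663e-03, -4.02360376e-05]), 'position': array([ 0.182696  , -0.59737557,  0.23072789]), 'eef_rot': array([-3.14048502e+00,  1.07956547e-04,  2.96835607e-01]), 'contact_force': array([-0.55233524,  0.05544098, -0.15472032]), 'moment': array([-0.04689149,  0.00014867,  0.00178059]), 'grip_force': 0.0, 'gripper_width': 0.08522394505749303}
```

View pics/top0.png

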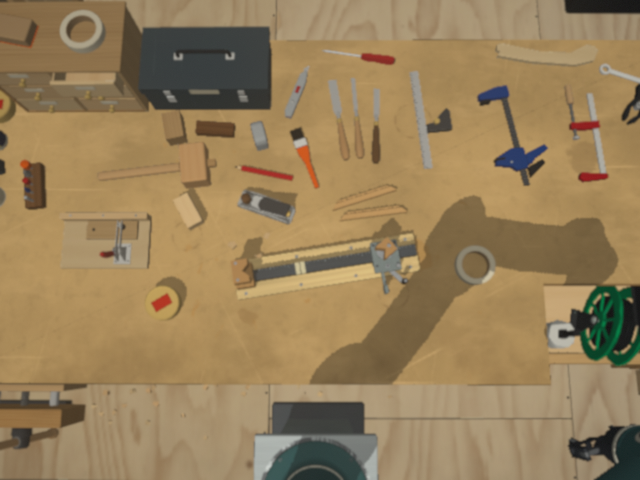

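View pics/scene0.png

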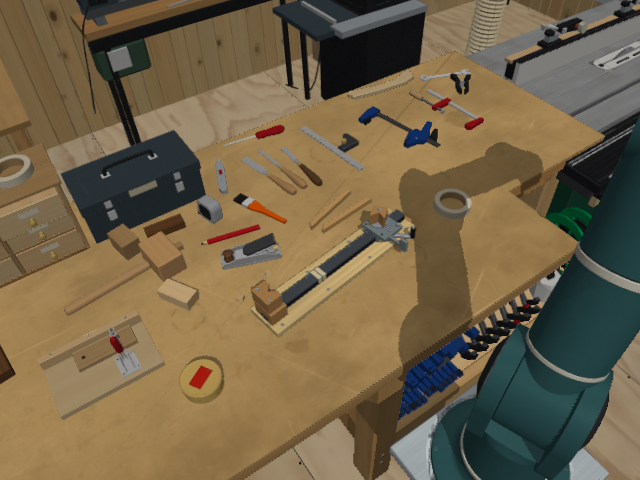

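Top view: the clamp runs from the fixed jaw at about (243,272) to the sliding jaw at about (388,255). The tape line is near (300,268), the tin at (163,303) and the tape roll at (475,265). I'll enlarge both views.

Run:
```python
import cv2
a=cv2.imread("pics/top0.png")[220:310,225:430]
b=cv2.imread("pics/scene0.png")[195:340,245:420]
cv2.imwrite("pics/topc.png",cv2.resize(a,None,fx=3.9,fy=3.9,interpolation=cv2.INTER_CUBIC))
cv2.imwrite("pics/scc.png",cv2.resize(b,None,fx=4,fy=4,interpolation=cv2.INTER_CUBIC))
```

```text
(no output)
```

View pics/topc.png

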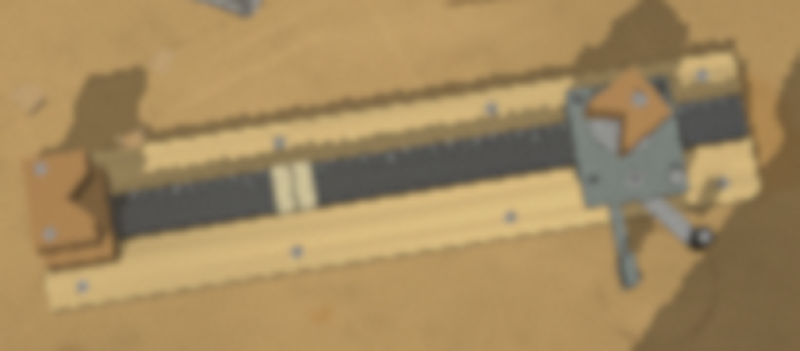

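View pics/scc.png

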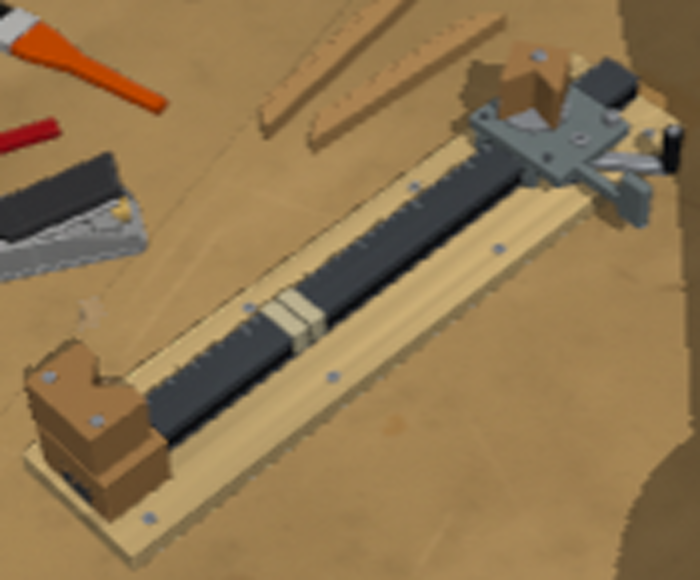

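```bash
cat > h.py <<'E'
import numpy as np
from bench import robot
def proj(n,P):
    c=robot.calibration(n);T=np.linalg.inv(c["world_from_camera"]);p=T[:3,:3]@np.asarray(P,float)+T[:3,3]
    a=np.array([p[0],-p[1]])/-p[2];a=a*(1+c["k1"]*(a@a))
    return np.array([c["fx"]*a[0]+c["cx"],c["fy"]*a[1]+c["cy"]])
def w(r,x,y,z):  # rail->world ; r=[x,y,yaw]
    c,s=np.cos(r[2]),np.sin(r[2]);return np.array([r[0]+c*x-s*y,r[1]+s*x+c*y,z])
E
cat > fit.py <<'E'
from h import *
from scipy.optimize import least_squares
def t(x,y):return np.array([(x+.5)/3.9-.5+225,(y+.5)/3.9-.5+220])
def s(x,y):return np.array([(x+.5)/4-.5+245,(y+.5)/4-.5+195])
# p=[x,y,yaw,jaw,mark,v]
def V(r,j,v,a,b): # block coords a along notch, b left
    return w(r,.008-a*np.sin(v)-b*np.cos(v), j-.036+a*np.cos(v)-b*np.sin(v),.093)
O=[("top",t(48,308),lambda p:w(p,-.055,.25,.018)),("top",t(760,190),lambda p:w(p,-.055,-.25,.018)),("top",t(735,42),lambda p:w(p,.05,-.25,.018)),
("top",t(290,165),lambda p:w(p,.015,p[4],.04)),("top",t(300,210),lambda p:w(p,-.015,p[4],.04)),
("top",t(568,92),lambda p:w(p,.041,p[3],.053)),("top",t(588,205),lambda p:w(p,-.041,p[3],.053)),
("top",t(703,237),lambda p:w(p,-.0816,p[3]-.0723,.07)),
("top",t(628,275),lambda p:w(p,-.095,p[3]-.02,.072)),
("top",t(585,108),lambda p:V(p,p[3],p[5],.02,-.02)),("top",t(625,155),lambda p:V(p,p[3],p[5],.02,.02)),
("top",t(672,110),lambda p:V(p,p[3],p[5],-.02,.02)),("top",t(630,68),lambda p:V(p,p[3],p[5],-.02,-.02)),
("scene",s(132,553),lambda p:w(p,-.055,.25,.018)),("scene",s(27,457),lambda p:w(p,.05,.25,.018)),
("scene",s(308,335),lambda p:w(p,-.015,p[4],.04)),("scene",s(278,303),lambda p:w(p,.015,p[4],.04)),
("scene",s(473,115),lambda p:w(p,.041,p[3],.053)),("scene",s(560,183),lambda p:w(p,-.041,p[3],.053)),
("scene",s(672,130),lambda p:w(p,-.0816,p[3]-.0723,.07))]
f=lambda p:np.concatenate([proj(n,g(p))-o for n,o,g in O])
R=least_squares(f,[.4,0,.15,-.1,.05,.7],loss="soft_l1");p=R.x
print(p.round(4))
for (n,o,g),e in zip(O,f(p).reshape(-1,2)):print(n,o.round(0),e.round(1))
for k,q in dict(vtop=w(p,.008,p[3]-.036,.093),knob=w(p,-.0816,p[3]-.0723,.056),post=w(p,-.095,p[3]-.02,.055),mark=w(p,0,p[4],.04)).items():print(k,q.round(4))
E
python3 fit.py
```

```text
[ 0.5925 -0.0276  0.1546 -0.1229  0.0717  0.579 ]
top [237. 299.] [-0.1  0.6]
top [420. 268.] [0.6 2.3]
top [413. 230.] [-0.2  2.8]
top [299. 262.] [-0.7  0.4]
top [302. 273.] [-1.6 -0.2]
top [370. 243.] [-1.5 -2.4]
top [375. 272.] [-1.3 -1.3]
top [405. 280.] [-0.   0.5]
top [386. 290.] [ 0.4 -1.1]
top [375. 247.] [0.4 0.1]
top [385. 259.] [ 0.8 -0.7]
top [397. 248.] [-0.   0.6]
top [386. 237.] [0.1 0.2]
scene [278. 333.] [0.8 1. ]
scene [251. 309.] [-0.6 -1.4]
scene [322. 278.] [ 1.  -1.6]
scene [314. 270.] [ 0.3 -0.2]
scene [363. 223.] [-1.6 -0.6]
scene [385. 240.] [-0.7 -1.7]
scene [413. 227.] [1.9 1.1]
vtop [ 0.6249 -0.1833  0.093 ]
knob [ 0.5419 -0.233   0.056 ]
post [ 0.5206 -0.1834  0.055 ]
mark [0.5815 0.0433 0.04  ]
```

```bash
cat > go.py <<'E'
import sys
from h import *
from scipy.spatial.transform import Rotation as Ro
s=robot.read_state();R=Ro.from_euler("xyz",s["eef_rot"])
x,y,z,yaw=map(float,sys.argv[1:5])
d=R.inv().apply(np.array([x,y,z])-s["position"])*100
t=(s["eef_rot"][2]-yaw+np.pi)%(2*np.pi)-np.pi
print("row",d.round(2),round(t,3),"pos",s["position"].round(4),"rot",s["eef_rot"].round(3),"F",s["contact_force"].round(1),"w",round(s["gripper_width"],4),"g",round(s["grip_force"],1),"t",s["time"],"q",s["q"].round(2))
E
python3 -m inch '[[11,-5.3,0,0.15],[22,-10.6,0,0.3],[33,-16,0,0.45],[44,-21,0,0.6],[54.4,-26.6,-3,0.75]]' 1 30; python3 go.py .625 -.183 .2 -.837
```

```text
time: 0.72
position: [0.4129, -0.3836, 0.2362]
eef_rot: [-3.141, 0.001, -0.458]
contact_force: [-0.2, -1.2, 0.0]
gripper_width: 0.0854
grip_force: 0.0
row [ 10.15 -27.38   3.61] 0.379 pos [ 0.4129 -0.3836  0.2362] rot [-3.141e+00  1.000e-03 -4.580e-01] F [-0.2 -1.2  0. ] w 0.0854 g 0.0 t 0.725 q [ 0.71  0.3  -0.01  1.76  0.    1.08 -1.34]
```

```bash
python3 -m inch '[[2,-5.5,0,-0.18],[4,-11,0.5,-0.36],[6,-16.4,1,-0.54],[8,-22,2,-0.72],[10.15,-27.4,3,-0.9]]' ; python3 go.py .625 -.183 .18 2.305
```

```text
time: 1.35
position: [0.6242, -0.182, 0.2061]
eef_rot: [-3.141, 0.0, 0.453]
contact_force: [0.6, -0.9, -0.6]
gripper_width: 0.0854
grip_force: 0.0
row [0.03 0.13 2.61] -1.852 pos [ 0.6242 -0.182   0.2061] rot [-3.141  0.     0.453] F [ 0.6 -0.9 -0.6] w 0.0854 g 0.0 t 1.35 q [ 0.43  0.5  -0.27  1.56  0.14  1.1  -0.99]
```

```bash
python3 -m inch '[[0,0,0.5,-0.18],[0,0,1,-0.36],[0,0,1.5,-0.54],[0,0,2,-0.72],[0,0,2.6,-0.9]]' ;python3 -m inch '[[0,0,0,-0.18],[0,0,0,-0.36],[0,0,0,-0.54],[0,0,0,-0.72],[0,0,0,-0.95]]'; python3 go.py .625 -.183 .11 2.305
python3 - <<'E'
from bench import robot
import cv2
a=robot.capture("scene")[120:270,300:500,::-1]
cv2.imwrite("pics/s1.png",cv2.resize(a,None,fx=4,fy=4,interpolation=cv2.INTER_CUBIC))
E
```

```text
time: 1.98
position: [0.6229, -0.1835, 0.18]
eef_rot: [-3.141, -0.0, 1.353]
contact_force: [0.7, -0.8, -0.8]
gripper_width: 0.0854
grip_force: 0.0
time: 2.6
position: [0.6229, -0.1836, 0.1802]
eef_rot: [-3.141, -0.001, 2.26]
contact_force: [-0.4, 0.3, 0.3]
gripper_width: 0.0853
grip_force: 0.0
row [-0.1   0.2   7.02] -0.045 pos [ 0.6229 -0.1836  0.1802] rot [-3.141e+00 -1.000e-03  2.260e+00] F [-0.4  0.3  0.3] w 0.0853 g 0.0 t 2.6 q [ 0.69  0.59 -0.65  1.58  0.39  1.1   0.64]
```

View pics/s1.png

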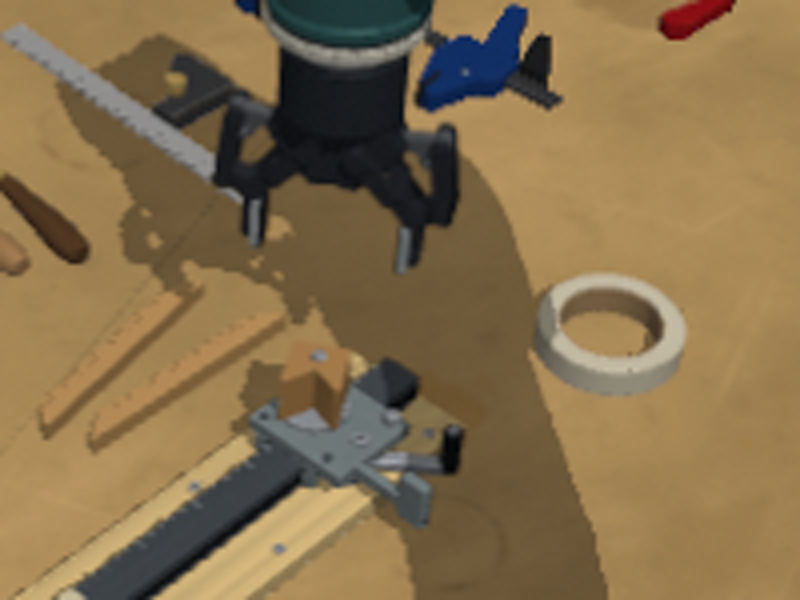

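The open gripper hangs over the V block: fingertips at crop (255,240) and (405,265), block at (318,360). Next I descend.

```bash
python3 -m inch '[[0,0.1,3,-0.04],[-0.1,0.2,6,-0.04],[-0.1,0.2,9,-0.04],[-0.1,0.2,11.5,-0.04],[-0.1,0.2,12,-0.04]]'; python3 -m inch '[[0,0,0,0],[0,0,0,0],[0,0,0,0],[0,0,0,0],[0,0,0,0]]' 0.4 25; python3 go.py .625 -.183 .06 2.305
```

```text
time: 3.28
position: [0.6243, -0.1828, 0.0588]
eef_rot: [-3.14, -0.002, 2.292]
contact_force: [0.2, 0.2, -0.3]
gripper_width: 0.0853
grip_force: 0.0
time: 3.9
position: [0.6263, -0.183, 0.0618]
eef_rot: [3.14, 0.002, 2.294]
contact_force: [3.7, 1.9, 7.9]
gripper_width: 0.0398
grip_force: 29.3
row [ 0.09 -0.1   0.18] -0.011 pos [ 0.6263 -0.183   0.0618] rot [3.140e+00 2.000e-03 2.294e+00] F [3.7 1.9 7.9] w 0.0398 g 29.3 t 3.9 q [ 0.65  0.73 -0.59  1.64  0.49  0.91  0.6 ]
```

```bash
python3 -m inch '[[0,0,-0.2,0.12],[0,0,-0.2,0.24],[0,0,-0.2,0.36],[0,0,-0.2,0.48],[0,0,-0.2,0.57]]'; python3 go.py .625 -.183 .06 1.728
python3 - <<'E'
from h import *
from scipy.spatial.transform import Rotation as Ro
s=robot.read_state()
# tool-axis components of rail +y direction
for yaw in (.155,.165):
    print((Ro.from_euler("xyz",s["eef_rot"]).inv().apply([-np.sin(yaw),np.cos(yaw),0])*19.45).round(2))
E
```

```text
time: 4.53
position: [0.6273, -0.1818, 0.0622]
eef_rot: [3.137, -0.001, 1.722]
contact_force: [24.1, 2.7, -26.6]
gripper_width: 0.0398
grip_force: 30.9
row [-0.08 -0.24  0.22] -0.006 pos [ 0.6273 -0.1818  0.0622] rot [ 3.137e+00 -1.000e-03  1.722e+00] F [ 24.1   2.7 -26.6] w 0.0398 g 30.9 t 4.525 q [ 0.56  0.7  -0.46  1.65  0.38  0.88  0.1 ]
[19.45 -0.07  0.02]
[19.45 -0.27  0.02]
```

```bash
python3 -m inch '[[0,0.1,0.1,0],[0,0.2,0.2,0],[0,0.2,0.2,0]]'; python3 -m inch '[[2,0,0,0],[4,0,0,0],[6,-0.05,0,0],[8,-0.1,0,0],[8,-0.1,0,0]]'; python3 go.py .625 -.183 .06 1.728
```

```text
time: 4.9
position: [0.6277, -0.1828, 0.0618]
eef_rot: [3.141, 0.001, 1.724]
contact_force: [-2.8, 1.0, 13.0]
gripper_width: 0.0396
grip_force: 34.0
time: 5.52
position: [0.6146, -0.1018, 0.0618]
eef_rot: [3.14, -0.0, 1.726]
contact_force: [0.8, 0.7, 9.6]
gripper_width: 0.0397
grip_force: 33.9
row [-8.18 -0.23  0.18] -0.002 pos [ 0.6146 -0.1018  0.0618] rot [ 3.14  -0.     1.726] F [0.8 0.7 9.6] w 0.0397 g 33.9 t 5.525 q [ 0.46  0.66 -0.47  1.73  0.38  0.84 -0.03]
```

```bash
python3 -m inch '[[2,0,-0.1,0],[4,0,-0.1,0],[6,-0.05,-0.1,0],[8,-0.1,-0.1,0],[8,-0.1,-0.1,0]]'; python3 -m inch '[[1.2,0,0,0],[2.4,0,0,0],[3,0,0,0],[3,0,0,0]]'; python3 go.py .625 -.183 .06 1.728
```

```text
time: 6.15
position: [0.6016, -0.0226, 0.062]
eef_rot: [3.139, -0.001, 1.727]
contact_force: [9.9, 3.0, -7.1]
gripper_width: 0.0394
grip_force: 32.2
time: 6.65
position: [0.5971, 0.0056, 0.062]
eef_rot: [3.139, -0.0, 1.725]
contact_force: [8.0, 2.2, -6.2]
gripper_width: 0.0399
grip_force: 32.1
row [-19.06  -0.13   0.19] -0.003 pos [0.5971 0.0056 0.062 ] rot [ 3.139 -0.     1.725] F [ 8.   2.2 -6.2] w 0.0399 g 32.1 t 6.65 q [ 0.3   0.62 -0.48  1.8   0.38  0.81 -0.21]
```

```bash
python3 -m inch '[[0,0,0,0],[0,0,0,0],[0,0,0,0]]' 1; python3 -m inch '[[0,0,-4,0],[0,0,-8,0],[-5,0,-12,0.18],[-10,0,-14,0.36],[-16,0,-14,0.55]]' ; python3 -m inch '[[-1,0,0,0.18],[-2,0,0,0.36],[-3,0,0,0.54],[-4,0,0,0.72],[-4,0,0,0.9]]';python3 go.py .51 -.09 .15 .16
python3 - <<'E'
from bench import robot
import cv2,numpy as np
f=lambda a,k:cv2.resize(a,None,fx=k,fy=k,interpolation=cv2.INTER_CUBIC)
t=robot.capture("top")[:,:,::-1];s=robot.capture("scene")[:,:,::-1]
cv2.imwrite("pics/t2f.png",t);cv2.imwrite("pics/s2f.png",s)
cv2.imwrite("pics/t2.png",f(t[225:315,270:380],6.5));cv2.imwrite("pics/s2.png",f(s[220:310,280:390],6.5))
E
```

```text
time: 7.02
position: [0.5961, 0.0046, 0.0616]
eef_rot: [-3.141, 0.0, 1.724]
contact_force: [-0.2, -0.4, -0.2]
gripper_width: 0.0852
grip_force: 0.0
time: 7.65
position: [0.6216, -0.1546, 0.2039]
eef_rot: [3.138, -0.001, 1.172]
contact_force: [1.1, 0.2, -0.1]
gripper_width: 0.0852
grip_force: 0.0
time: 8.28
position: [0.6048, -0.1913, 0.2015]
eef_rot: [3.142, 0.0, 0.27]
contact_force: [-0.2, 0.1, 0.2]
gripper_width: 0.0853
grip_force: 0.0
row [ -6.44 -12.29   5.15] 0.11 pos [ 0.6048 -0.1913  0.2015] rot [3.142 0.    0.27 ] F [-0.2  0.1  0.2] w 0.0853 g 0.0 t 8.275 q [ 0.4   0.47 -0.19  1.61  0.1   1.07 -1.12]
```

View pics/t2.png

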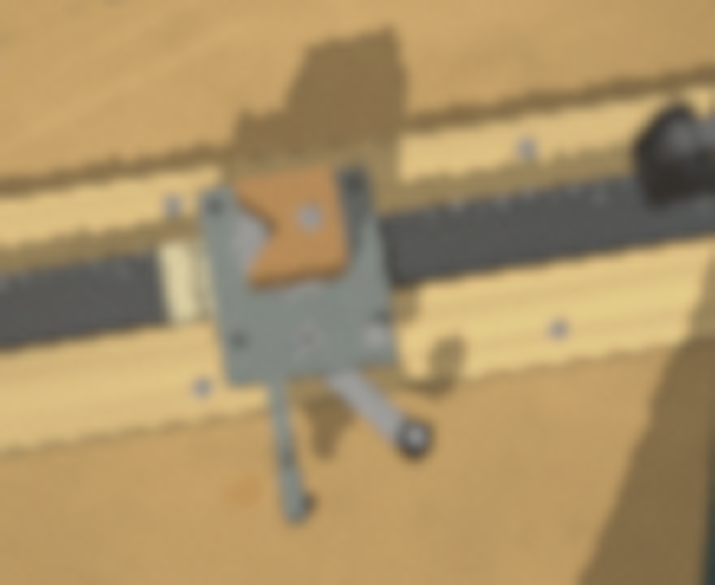

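View pics/s2.png

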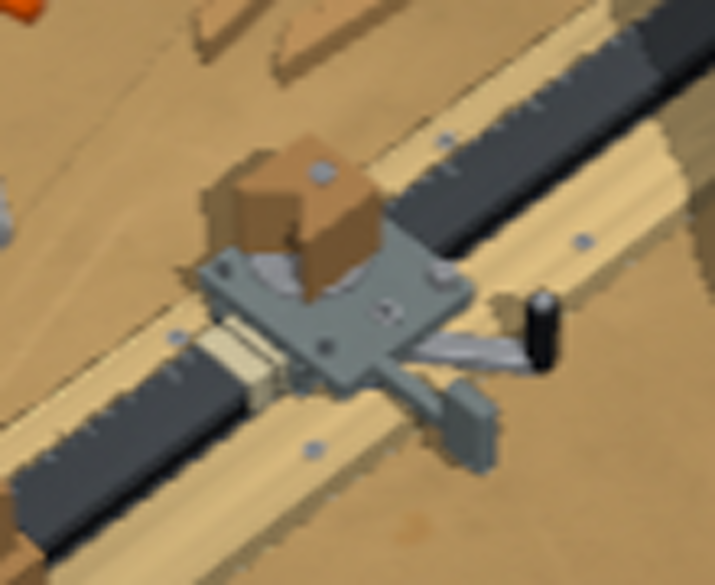

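The block's notch now faces the fixed jaw; its bolt is at top crop (310,217). The plate's leading edge runs from (205,195) to (230,383), a few mm short of the line, which sits around (200,283). I'll refit.

```bash
cat > fit2.py <<'E'
exec(open("fit.py").read().split("f=lambda")[0])
def t2(x,y):return np.array([(x+.5)/6.5-.5+270,(y+.5)/6.5-.5+225])
def s2(x,y):return np.array([(x+.5)/6.5-.5+280,(y+.5)/6.5-.5+220])
O=[o for i,o in enumerate(O) if i in(0,1,2,3,4,13,14,15,16)]
O+=[("top",t2(205,192),lambda p:w(p,.041,p[3],.053)),("top",t2(230,385),lambda p:w(p,-.041,p[3],.053)),
("top",t2(368,168),lambda p:w(p,.041,p[3]-.072,.053)),("top",t2(398,362),lambda p:w(p,-.041,p[3]-.072,.053)),
("top",t2(415,437),lambda p:w(p,-.0816,p[3]-.0723,.07)),("top",t2(310,216),lambda p:w(p,.008,p[3]-.036,.093)),
("scene",s2(322,172),lambda p:w(p,.008,p[3]-.036,.093)),
("scene",s2(200,268),lambda p:w(p,.041,p[3],.053)),("scene",s2(343,385),lambda p:w(p,-.041,p[3],.053)),
("scene",s2(543,299),lambda p:w(p,-.0816,p[3]-.0723,.07)),
("top",t2(235,188),lambda p:V(p,p[3],p[5],.02,-.02)),("top",t2(252,287),lambda p:V(p,p[3],p[5],.02,.02)),
("top",t2(350,270),lambda p:V(p,p[3],p[5],-.02,.02)),("top",t2(335,167),lambda p:V(p,p[3],p[5],-.02,-.02))]
f=lambda p:np.concatenate([proj(n,g(p))-o for n,o,g in O])
p=least_squares(f,[.6,0,.16,.07,.07,0],loss="soft_l1").x
print(p.round(4), "gap mm",1e3*(p[4]-p[3]))
for (n,o,g),e in zip(O,f(p).reshape(-1,2)):print(n,o.round(0),e.round(1))
for k,q in dict(knob=w(p,-.0816,p[3]-.0723,.056),post=w(p,-.095,p[3]-.02,.055),grip=w(p,-.091,p[3]-.047,.04),final=w(p,-.091,p[4]-.029,.04)).items():print(k,q.round(4))
E
python3 fit2.py
```

```text
[ 0.5922 -0.0274  0.1625  0.0634  0.0714  0.0104] gap mm 8.074213853430601
top [237. 299.] [0.1 1.5]
top [420. 268.] [0.6 1.6]
top [413. 230.] [-0.6  2.2]
top [299. 262.] [-0.7  0.7]
top [302. 273.] [-1.5  0.1]
scene [278. 333.] [1.5 1.6]
scene [251. 309.] [-0.2 -0.8]
scene [322. 278.] [ 1.3 -1.4]
scene [314. 270.] [ 0.5 -0. ]
top [301. 254.] [-1.6 -2.3]
top [305. 284.] [-0.6 -1.8]
top [326. 250.] [ 0.1 -2.9]
top [331. 280.] [ 0.6 -2.7]
top [333. 292.] [0.8 0.2]
top [317. 258.] [-2.6  1.4]
scene [329. 246.] [-0.2  2.4]
scene [310. 261.] [-0.5 -1.2]
scene [332. 279.] [ 0.1 -1.2]
scene [363. 266.] [2.1 0.7]
top [306. 254.] [ 0.  -0.5]
top [308. 269.] [ 0.  -0.7]
top [323. 266.] [ 0.3 -0.7]
top [321. 250.] [-0.1  0.1]
knob [ 0.5131 -0.0494  0.056 ]
post [0.4915 0.     0.055 ]
grip [ 0.4998 -0.026   0.04  ]
final [ 4.956e-01 -2.000e-04  4.000e-02]
```

```bash
python3 go.py .4998 -.026 .13 .1625; python3 -m inch '[[-2,-3,0,0],[-4,-6,0,0.05],[-6,-10,1,0.1],[-7,-15,3,0.108],[-7,-15,3,0.108]]'; python3 go.py .4998 -.026 .032 .1625
```

```text
row [ -5.7  -18.67   7.16] 0.111 pos [ 0.6052 -0.1903  0.2016] rot [3.142 0.    0.274] F [1.3 0.4 0.2] w 0.0852 g 0.0 t 8.375 q [ 0.4   0.47 -0.19  1.61  0.1   1.07 -1.12]
time: 9.0
position: [0.4951, -0.062, 0.1707]
eef_rot: [-3.141, 0.002, 0.178]
contact_force: [0.4, -0.8, -0.1]
gripper_width: 0.0858
grip_force: 0.0
row [ 1.13 -3.45 13.88] 0.016 pos [ 0.4951 -0.062   0.1707] rot [-3.141e+00  2.000e-03  1.780e-01] F [ 0.4 -0.8 -0.1] w 0.0858 g 0.0 t 9.0 q [ 0.27  0.28 -0.24  1.97  0.08  0.9  -1.4 ]
```

```bash
python3 -m inch '[[0.5,-1.7,0,0.01],[1.1,-3.4,2,0.015],[1.1,-3.4,5,0.015],[1.1,-3.4,7,0.015],[1.1,-3.4,7,0.015]]'; python3 go.py .4998 -.026 .032 .1625
python3 - <<'E'
from bench import robot
import cv2,numpy as np
f=lambda a,k:cv2.resize(a,None,fx=k,fy=k,interpolation=cv2.INTER_CUBIC)
t=robot.capture("top")[:,:,::-1];s=robot.capture("scene")[:,:,::-1]
cv2.imwrite("pics/s3.png",np.hstack([f(s[220:320,300:400],4),f(t[235:335,270:370],4)]))
E
```

```text
time: 9.62
position: [0.5017, -0.03, 0.1007]
eef_rot: [-3.141, 0.002, 0.157]
contact_force: [0.4, -0.3, 1.4]
gripper_width: 0.0854
grip_force: 0.0
row [-0.11 -0.42  6.87] -0.006 pos [ 0.5017 -0.03    0.1007] rot [-3.141e+00  2.000e-03  1.570e-01] F [ 0.4 -0.3  1.4] w 0.0854 g 0.0 t 9.625 q [ 0.2   0.39 -0.24  2.02  0.13  0.75 -1.53]
```

View pics/s3.png

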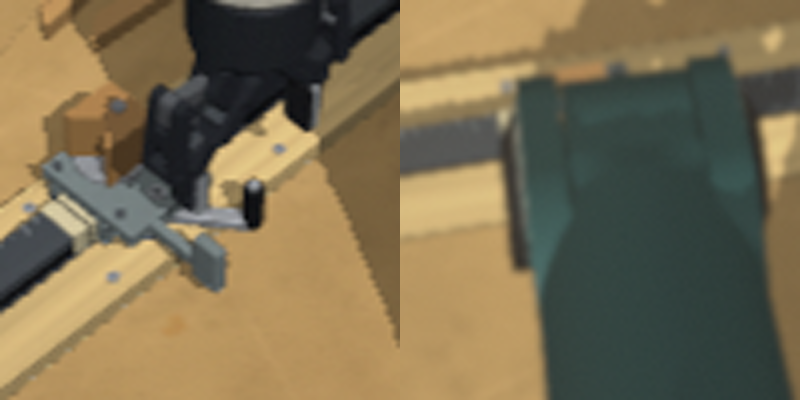

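The left half shows the gripper above the jaw, the post at (210,265) and the knob at (253,205), with the lever open. The top view is hidden by the arm. I descend slowly and watch the force.

```bash
python3 -m inch '[[-0.1,-0.4,0,0],[-0.1,-0.4,2,0],[-0.1,-0.4,3.5,0]]';python3 -m inch '[[0,0,1,0],[0,0,2,0],[0,0,3,0],[0,0,3.4,0]]'; python3 go.py .4998 -.026 .032 .1625
```

```text
time: 10.1
position: [0.5007, -0.0258, 0.0665]
eef_rot: [3.141, -0.001, 0.154]
contact_force: [-0.7, -0.5, 0.1]
gripper_width: 0.0853
grip_force: 0.0
time: 10.6
position: [0.5003, -0.026, 0.0319]
eef_rot: [-3.141, 0.001, 0.154]
contact_force: [0.5, -0.5, 0.5]
gripper_width: 0.0854
grip_force: 0.0
row [-0.05 -0.01 -0.01] -0.009 pos [ 0.5003 -0.026   0.0319] rot [-3.141e+00  1.000e-03  1.540e-01] F [ 0.5 -0.5  0.5] w 0.0854 g 0.0 t 10.6 q [ 0.16  0.51 -0.21  2.05  0.18  0.6  -1.58]
```

```bash
cat > st.py <<'E'
from h import *
r=[.5922,-.0274,.1625];s=robot.read_state();d=s["position"]-w(r,0,0,0)
x=d[0]*np.cos(r[2])+d[1]*np.sin(r[2]);y=-d[0]*np.sin(r[2])+d[1]*np.cos(r[2])
W=s["gripper_width"];print("rail x %.4f y %.4f edge %.4f F %s w %.4f g %.1f t %.2f"%(x,y,y+W/2+.015,s["contact_force"].round(1),W,s["grip_force"],s["time"]))
E
python3 -m inch '[[0,0,0,0],[0,0,0,0]]' 0.79 20; python3 st.py; python3 -m inch '[[0,0,0,0],[0,0,0,0]]' 0.75;python3 st.py; python3 -m inch '[[0,0,0,0],[0,0,0,0]]' 0.72;python3 st.py
```

```text
time: 10.85
position: [0.5006, -0.0259, 0.0328]
eef_rot: [-3.142, -0.0, 0.154]
contact_force: [-1.2, -0.2, 0.6]
gripper_width: 0.0673
grip_force: 0.3
rail x -0.0901 y 0.0163 edge 0.0649 F [-1.2 -0.2  0.6] w 0.0673 g 0.3 t 10.85
time: 11.1
position: [0.5007, -0.026, 0.0328]
eef_rot: [3.142, -0.0, 0.154]
contact_force: [-1.5, 0.8, 4.9]
gripper_width: 0.0642
grip_force: 4.1
rail x -0.0901 y 0.0162 edge 0.0633 F [-1.5  0.8  4.9] w 0.0642 g 4.1 t 11.10
time: 11.35
position: [0.5004, -0.0261, 0.0329]
eef_rot: [3.142, 0.0, 0.153]
contact_force: [-4.4, 0.4, 9.6]
gripper_width: 0.0616
grip_force: 12.3
rail x -0.0903 y 0.0161 edge 0.0619 F [-4.4  0.4  9.6] w 0.0616 g 12.3 t 11.35
```

```bash
python3 -m inch '[[0,-0.3,0,0],[0,-0.6,-0.1,0],[0,-0.95,-0.1,0],[0,-0.95,-0.1,0]]'; python3 st.py
python3 - <<'E'
from bench import robot
import cv2,numpy as np
f=lambda a,k:cv2.resize(a,None,fx=k,fy=k,interpolation=cv2.INTER_CUBIC)
t=robot.capture("top")[:,:,::-1];s=robot.capture("scene")[:,:,::-1]
cv2.imwrite("pics/s4f.png",s)
cv2.imwrite("pics/s4.png",np.hstack([f(s[235:295,290:350],6.6),f(t[235:295,270:330],6.6)]))
E
```

```text
time: 11.85
position: [0.4985, -0.0162, 0.0334]
eef_rot: [-3.141, 0.001, 0.154]
contact_force: [-5.1, 0.9, 0.9]
gripper_width: 0.0614
grip_force: 7.0
rail x -0.0907 y 0.0262 edge 0.0719 F [-5.1  0.9  0.9] w 0.0614 g 7.0 t 11.85
```

View pics/s4.png

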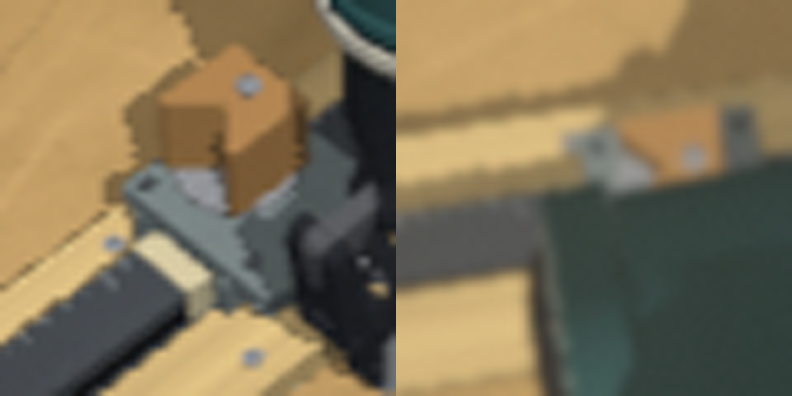

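Run:
```python
from h import *
r=[.5922,-.0274,.1625];m=.0714
def c(P):q=proj("scene",P);return ((q-[290,235]+.5)*6.6-.5).round(0)
for x in(.015,-.015):print("outer",c(w(r,x,m+.013,.04)),"line",c(w(r,x,m,.04)))
for dy in(-.004,0,.004):print(dy,"plate underside edge x=.015/-.015",c(w(r,.015,m+dy,.041)),c(w(r,-.015,m+dy,.041)), "top",c(w(r,.041,m+dy,.053)),c(w(r,-.041,m+dy,.053)))
```

```text
outer [141. 255.] line [166. 236.]
outer [195. 299.] line [220. 280.]
-0.004 plate underside edge x=.015/-.015 [173. 229.] [228. 272.] top [126. 171.] [275. 290.]
0 plate underside edge x=.015/-.015 [166. 234.] [220. 278.] top [118. 177.] [268. 296.]
0.004 plate underside edge x=.015/-.015 [158. 240.] [212. 284.] top [110. 182.] [260. 302.]
```

Run:
```python
import cv2,numpy as np
f=lambda a,k:cv2.resize(a,None,fx=k,fy=k,interpolation=cv2.INTER_CUBIC)
a=cv2.imread("pics/s2f.png")[258:290,300:332];b=cv2.imread("pics/s4f.png")[258:290,300:332]
cv2.imwrite("pics/s5.png",np.hstack([f(a,12),f(b,12)]))
```

```text
(no output)
```

View pics/s5.png

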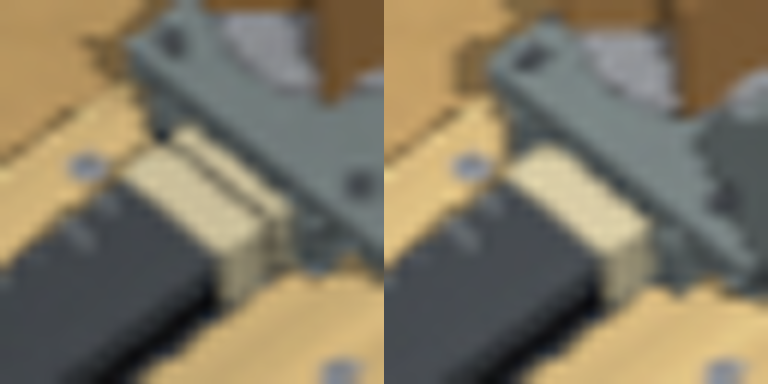

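The left half is before the move, with the line visible about 5 mm ahead of the plate. In the right half the plate edge has just covered the line, leaving about 12 of the 13 mm of tape ahead of it showing. I now close in small steps, advancing the arm half as much each time.

```bash
python3 -m inch '[[0,-0.1,0,0],[0,-0.2,0,0]]' 0.67 30 >/dev/null; python3 st.py; python3 -m inch '[[0,-0.1,0,0],[0,-0.2,0,0]]' 0.62 >/dev/null; python3 st.py
```

```text
rail x -0.0907 y 0.0274 edge 0.0712 F [-7.3 -2.3  6.1] w 0.0575 g 9.1 t 12.20
rail x -0.0905 y 0.0294 edge 0.0711 F [-7.8 -2.7  9.2] w 0.0533 g 8.2 t 12.45
```

```bash
python3 -m inch '[[0,-0.1,-0.05,0],[0,-0.21,-0.05,0]]' 0.57 >/dev/null; python3 st.py; python3 -m inch '[[0,-0.1,-0.05,0],[0,-0.21,-0.05,0]]' 0.52 >/dev/null; python3 st.py; python3 -m inch '[[0,-0.1,-0.05,0],[0,-0.21,-0.05,0]]' 0.47 >/dev/null; python3 st.py
```

```text
rail x -0.0905 y 0.0316 edge 0.0710 F [-5.  -1.5  3.4] w 0.0487 g 7.1 t 12.70
rail x -0.0905 y 0.0338 edge 0.0710 F [-5.1 -2.3  0.3] w 0.0443 g 7.0 t 12.95
rail x -0.0904 y 0.0360 edge 0.0709 F [-5.  -1.6 -2.4] w 0.0399 g 6.4 t 13.20
```

```bash
python3 -m inch '[[0,-0.1,0,0],[0,-0.21,0,0]]' 0.42 >/dev/null; python3 st.py; python3 -m inch '[[0,-0.1,0,0],[0,-0.21,0,0]]' 0.37 >/dev/null; python3 st.py; python3 -m inch '[[0,-0.1,0,0],[0,-0.19,0,0]]' 0.33 >/dev/null; python3 st.py
```

```text
rail x -0.0901 y 0.0375 edge 0.0703 F [-2.7 -6.4  0.4] w 0.0356 g 3.1 t 13.45
rail x -0.0899 y 0.0395 edge 0.0703 F [-3.5 -6.6  1.7] w 0.0317 g 3.3 t 13.70
rail x -0.0898 y 0.0413 edge 0.0703 F [-2.9 -9.2  2.6] w 0.0280 g 4.3 t 13.95
```

```bash
python3 -m inch '[[0,0,0,0],[0,0,0,0]]' 0.28 40 >/dev/null; python3 st.py; python3 -m inch '[[0,0,0,0],[0,0,0,0],[0,0,0,0]]' 0.2 40 >/dev/null; python3 st.py
python3 - <<'E'
from bench import robot
import cv2,numpy as np
a=cv2.imread("pics/s4f.png").astype(int)
s=robot.capture("scene")[:,:,::-1];cv2.imwrite("pics/s6f.png",s)
s=s.astype(int)
# tape-coloured pixels ahead of the plate, rows 268..284
print("diff sub-area"); 
for im in (a,s):
    g=im[266:282,308:324].sum(2)//3
    print(*[" ".join("%3d"%v for v in r) for r in g],sep="\n");print()
E
```

```text
rail x -0.0898 y 0.0416 edge 0.0698 F [-5.5 -4.8  7.9] w 0.0264 g 39.3 t 14.20
rail x -0.0898 y 0.0416 edge 0.0696 F [-5.6 -5.1  7.4] w 0.0260 g 39.3 t 14.57
diff sub-area
147 103  90  82 102 125 130 130 130 131 129 123 125 128 130 137
153 109 105  94  80  93 115 129 130 131 130 129 129 126 123 109
174 149  95  84  84  79  90 113 130 131 130 129 130 129 129 125
179 155  94  78  84  86  74  84 105 127 130 129 129 129 129 129
177 156  94  92 129 151 134 104  82 100 123 129 129 129 128 127
151 138 123 157 189 191 190 168 113  78  92 115 127 128 128 128
140 121 160 192 195 195 195 193 166 104  78  89 113 129 129 129
110  86 104 156 195 195 195 196 193 178 132  72  84 104 125 130
110  93  78  90 135 180 195 195 195 195 177 132  94  80 100 124
 91  94  74  76  83 121 171 195 195 196 194 190 158  84  79  93
 76  77  75  76  76  80 114 167 195 195 196 195 192 161  95  79
 75  76  76  76  76  76  80 104 160 196 196 196 185 145 100 104
 74  76  76  76  76  76  76  79 100 148 179 167 138 122  92  93
 76  76  76  76  76  76  77  78  78  88 117 135 132 126 103  79
 76  76  76  76  76  78  78  79 
[... 420 characters left out ...]
 142 140 168 190 192 190 164 106  86  80  93 114 128 129 129
141 121 161 194 195 196 196 193 164 102  80  78  86 107 112  92
110  86 104 156 195 196 196 196 194 175 120  73  95  81 101 107
110  94  77  90 135 181 196 196 196 195 176 136 100  68  65  71
 92  94  75  75  83 121 172 196 196 196 194 191 156  72  69  60
 77  77  76  75  77  81 115 168 196 196 196 196 193 158  85  65
 75  76  76  76  76  76  80 105 160 196 197 196 185 140  84  92
 76  77  76  76  76  77  76  80 100 148 180 167 139 116  72  74
 76  76  77  76  76  77  78  79  78  89 118 136 133 121  91  73
 76  76  76  76  77  78  78  78  73  65 102 132 133 122  89  67
 76  76  76  77  77  77  78  69  54  47  92 133 133 123 118 118
```

```bash
python3 -m inch '[[0,0,0,0],[0,0,0,0],[0,0,0,0],[0,0,0,0]]' >/dev/null; python3 st.py; python3 -c "
from bench import robot
print(robot.finish_job())"
```

```text
rail x -0.0898 y 0.0416 edge 0.0696 F [-5.7 -3.8  7.5] w 0.0261 g 39.3 t 15.12
the job is handed in; nothing more can be done
None
```

I handed the job in at 15.1 s, still squeezing the lever at about 39 N: the finger gap (26 mm) says it is shut, the notch faces the fixed jaw to about 0.01 rad, and the jaw edge is an estimated 1–2 mm short of the line (limit 4 mm); no verdict came back.

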